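# Weigh out mosaic tiles into the scale pan

## Robot

A 7-joint arm with a two-finger parallel gripper is mounted at the origin on the work surface. World frame = base frame: x ahead of the robot, y to its left, z up, the work surface at z = 0. Lengths are in m, angles in rad, forces in N, time in s.
With the tool pointing down it reaches from about 0.4 to 0.875 m from the base axis. Payload 19.3 kg.
Tool frame: the origin (TCP) lies midway between the tips of the shut fingers; the grasp point (between the pads) lies 19 mm behind it; z points along the fingers, y is the direction in which the jaws open and shut (so a half turn about z gives the same grasp; the last joint's range is limited). The gripper opens to 85 mm and grips with 20 to 120 N. Pads are 22 mm wide; open, the fingers measure 114 mm over their backs; the gripper's body (76 mm by 85 mm) begins 54 mm behind the grasp point. The pads swing forward as they close: fully open they stand 13 mm farther back than shut.
Start: joints at [1.102, 0.521, -0.036, 1.599, 0.021, 1.021, -0.113], TCP at [0.243, -0.576, 0.231] pointing down, gripper open.
Joint ranges: [-2.91, 2.91], [-0.3, 2.13], [-1.5, 1.42], [0.17, 2.43], [-1.26, 4.41], [0.16, 1.93], [-2.52, 2.52]. Speed limits (rad/s): [1.89, 1.89, 2.39, 2.39, 3.01, 3.01, 3.01].

## Interface

Orientations are given as a unit quaternion [x, y, z, w].
In Python, from bench import robot gives the robot as it stands. Calls block until the motion is done:
- robot.move_to(position, orientation): joint-space move of the TCP to a pose.
- robot.movel(position, rate=0.15, frame=None, stop_force=None): straight line of the TCP; frame=None keeps the orientation; rate is the mean speed in m/s. With stop_force (N) it stops when the force on the tool has changed by that much, and returns True; else False.
- robot.movej(angles): joint-space move.
- robot.ungrasp() and robot.gripper_close(force=None): open the fingers fully, or close them until they stop; force is the grip in N (None keeps the last).
- robot.sleep(seconds).
- robot.solve_ik(position, orientation): joint angles nearest the present ones, or None.
- robot.get_image(name): name is "scene" or "top" or "wrist"; returns a dict with "frame" (420x560x3 uint8, red, green, blue), "fx", "fy", "cx", "cy" (pixels), "view" (4x4, takes a point from world to camera coordinates); the wrist camera has in their place "T_tool_cam" (4x4, takes a point from camera to tool coordinates, whose origin is the TCP and whose axes are the flange's). Camera axes: x right, y down, z forward; pixel columns grow to the right and rows downward; lengths in m; the calibration is good to about 2 mm. A picture is of the moment at which its call begins: read the wrist's pose just before it. There is no depth.
A pose or a line that the arm cannot do raises robot.IKError and nothing moves.
- robot.job_done(): hands the job in, once; it reports no verdict.
Trained networks look in the newest picture that a camera, given by its name, has taken for a name from the list of things; names that differ only in an ending like _2 or _b are one class to them, and where a whole thing is asked for, a point or a joint stands for the part that bears it (a point fixed in the world has none). Each returns a list of dicts, best first, with "score" (0 to 1); they miss things now and then, are a little off and sometimes report something else, mostly with a low value. They report only what shows in the picture. A call takes as long as a camera call. They do not tell look-alikes from the thing itself.
- robot.spot_in(camera, name): "pixel" ([column, row] in pixels, amid what is visible of it).
Readings, each from a call of its own:
- robot.read_t(): time.
- robot.read_joints(): joint angles.
- robot.read_joint_vel(): joint speeds.
- robot.read_tau(): joint torques, N m.
- robot.read_tool_pos(): TCP position.
- robot.read_ee_rot(): TCP orientation.
- robot.read_force(): force on the tool from outside, world axes, zero at the start.
- robot.read_wrist_torque(): the same for the moment, N m.
- robot.read_gripper_width(): finger opening in m.
Only numpy, scipy, OpenCV 4.12 (cv2) and the standard library are available. Lean on these libraries where they do the work, as an engineer would, in place of code of your own. Each camera call takes 0.05 s, during which the arm holds its last target.

## Task

Weigh out a portion of the round white tiles: with the shut fingertips press lightly on the tile nearest the scale, slide it along its groove and over the open end so that it drops into the scale pan, let the needle settle, and go on tile by tile until the needle rests within the dark target band on the dial, then stop and move clear. Tiles differ in thickness and weight and the glaze chips under a hard press (20 N), so feel for each one; drop none on the table, leave none hanging on the groove's edge, do not press on the pan, and leave the paint things alone.

Things in the scene. Friction and masses are not known exactly. Their poses are not given: they have to be found in the camera images.
- lip (a point): Middle of the open end of a wooden tray's middle groove, on its floor, 112 mm above the table. The tray lies on rubber buffers (gives 1 mm for 16 N). y points along the groove, out over the pan; z up. The groove is 50 mm wide, with walls 6 mm thick and 14 mm high, and runs 285 mm to a closed end at -y; its open end has no wall or step. Outer grooves are closed.
- tile1: One of five white glazed round tiles: hand-made, 38 to 46 mm across, 6 to 14 mm thick and 22 to 34 g; which is which is not known. Origin at the centre of the underside. They lie flat in a row in the middle groove, 46.5 mm between centres, the last near the closed end. They slide easily on wood and steel (friction about 0.25).
- tile2: One of five white glazed round tiles: hand-made, 38 to 46 mm across, 6 to 14 mm thick and 22 to 34 g; which is which is not known. Origin at the centre of the underside. They lie flat in a row in the middle groove, 46.5 mm between centres, the last near the closed end. They slide easily on wood and steel (friction about 0.25).
- tile3: One of five white glazed round tiles: hand-made, 38 to 46 mm across, 6 to 14 mm thick and 22 to 34 g; which is which is not known. Origin at the centre of the underside. They lie flat in a row in the middle groove, 46.5 mm between centres, the last near the closed end. They slide easily on wood and steel (friction about 0.25).
- tile4: One of five white glazed round tiles: hand-made, 38 to 46 mm across, 6 to 14 mm thick and 22 to 34 g; which is which is not known. Origin at the centre of the underside. They lie flat in a row in the middle groove, 46.5 mm between centres, the last near the closed end. They slide easily on wood and steel (friction about 0.25).
- tile5: One of five white glazed round tiles: hand-made, 38 to 46 mm across, 6 to 14 mm thick and 22 to 34 g; which is which is not known. Origin at the centre of the underside. They lie flat in a row in the middle groove, 46.5 mm between centres, the last near the closed end. They slide easily on wood and steel (friction about 0.25).
- pan: Steel pan of the spring scale. Origin on the table under the scale. Inside 150 mm wide; flat floor 125 mm long, 70 mm above the table; three upright sides 33 mm high. The side under the groove's open end is a chute at 32 degrees, from just under the tray down to the floor. The pan sinks 1 mm for each 25 g.
- needle (a joint): Black needle on the sloped round dial (146 mm across) of the scale, which looks up and away from the robot. 0 with the pan empty (needle points up the slope, towards the robot), grows clockwise as seen facing the dial, 0.018 rad for each gram in the pan. Settles within half a second.
- band (a joint): Angle of the middle of the target band, a dark arc with a small tab at each end, on the turning rim of the dial; same zero and sense as the needle. The band reaches 0.36 rad (20 g) to either side of it. It is set before the start and stays.
- needle_tip (a point): Tip of the needle, 53 mm from the dial's centre.
- band_mid (a point): Point on the middle line of the target band, 53 mm from the dial's centre, in the plane of the needle.
- paint_bottle: White round paint bottle, 42 mm across and 105 mm high, standing beside the work; leave it alone. Origin at the centre of its underside.
- paint_jar: Grey round paint jar, 60 mm across and 58 mm high, standing beside the work; leave it alone. Origin at the centre of its underside.
- paint_brush: Paint brush, 190 mm long, lying flat beside the scale; leave it alone. Origin at the underside of its middle.
Mind the look-alikes: they are no part of the job. What is shaped like the tile3 but green or pink is not meant. What is shaped like the tile4 but orange is not meant.

How it is judged:
On the way, in this order (a step that is already met when the one before it is completed fails the run):
1. one tile alone lies in the pan and the needle has settled on its weight (0.36 to 0.63 rad) (value of joint needle between 0.36 and 0.63 rad and linear speed of pan below 0.004 m/s), for 0.3 s.
2. with further tiles the needle has come to rest within the target band (distance between needle_tip and band_mid below 0.019 m and linear speed of pan below 0.004 m/s), for 0.3 s.
At the end, for the whole second after the job is handed in: The needle rests within the target band (tip within 19 mm of band_mid, i.e. 0.36 rad either side), the pan moves under 4 mm/s, and the centre of every tile is either more than 15 mm short of the lip in the groove, or more than 5 mm past and 5 mm below it in the pan (all of step 2 and (y of tile1 in the frame of lip below -0.015 m or (y of tile1 in the frame of lip above 0.005 m and z of tile1 in the frame of lip below -0.005 m)) and (y of tile2 in the frame of lip below -0.015 m or (y of tile2 in the frame of lip above 0.005 m and z of tile2 in the frame of lip below -0.005 m)) and (y of tile3 in the frame of lip below -0.015 m or (y of tile3 in the frame of lip above 0.005 m and z of tile3 in the frame of lip below -0.005 m)) and (y of tile4 in the frame of lip below -0.015 m or (y of tile4 in the frame of lip above 0.005 m and z of tile4 in the frame of lip below -0.005 m)) and (y of tile5 in the frame of lip below -0.015 m or (y of tile5 in the frame of lip above 0.005 m and z of tile5 in the frame of lip below -0.005 m))); the robot touches nothing.
It fails at once if a tile is pressed by the robot with more than 20 N (contact force between the fingers and tile1 above 20 N or contact force between the fingers and tile2 above 20 N or contact force between the fingers and tile3 above 20 N or contact force between the fingers and tile4 above 20 N or contact force between the fingers and tile5 above 20 N).
It fails at once if a tile falls on the table (its origin below 45 mm) (height (world z) of any of tile1, tile2, tile3, tile4, tile5 below 0.045 m).
It fails at once if the robot presses on the scale pan with more than 3 N (contact force between any of the fingers, the arm and pan above 3 N).
It fails at once if the bottle, the jar or the brush is moved by more than 20 mm or the bottle or jar is tipped over (distance of any of paint_bottle, paint_jar, paint_brush from where it was at the start of the episode above 0.02 m or angle between any of paint_bottle, paint_jar's own z axis and vertical above 0.4 rad).
It also fails if it takes over 64 s, if anything falls off the work surface, if the arm or the gripper's body presses on something with over 40 N, if the wrist force passes 120 N, or if a joint passes its speed limit or range.

## Working session

There is one attempt and no reset: what is moved stays moved. The work goes in short steps, each a Python script; the robot and the scene stay as the last script left them, time stands still between calls to the robot, and variables do not carry over. Pictures are saved under pics/ and viewed, and the job is handed in when it is done.

```bash
ls; mkdir -p pics; python3 - <<'E'
from bench import robot
import cv2, numpy as np
for n in ["scene","top","wrist"]:
    im=robot.get_image(n)
    cv2.imwrite(f"pics/{n}0.png",im["frame"][:,:,::-1])
    print(n,im["fx"],im["cx"],im["cy"]); print(np.round(im.get("view",im.get("T_tool_cam")),4).tolist())
print(robot.read_t(),robot.read_tool_pos(),robot.read_ee_rot(),robot.read_force())
E
```

```text
pics
scene 526.9955239217085 283.35427660426114 200.20151057994354
[[0.8986, 0.4388, -0.0019, -0.5321], [0.3522, -0.7238, -0.5933, -0.1435], [-0.2617, 0.5325, -0.805, 1.2335], [0.0, 0.0, 0.0, 1.0]]
top 477.6398386718977 275.0744587407879 204.60158407377767
[[0.0137, -0.9999, -0.0064, 0.0085], [-0.9922, -0.0128, -0.1242, 0.5723], [0.1241, 0.0081, -0.9922, 0.9215], [0.0, 0.0, 0.0, 1.0]]
wrist 317.586671564113 276.2893289554873 204.44758633182553
[[0.0001, -0.9579, -0.2872, 0.0733], [1.0, 0.0, 0.0002, 0.001], [-0.0002, -0.2872, 0.9579, -0.142], [0.0, 0.0, 0.0, 1.0]]
0.15 [ 0.24256571 -0.57574214  0.23086554] [ 9.80185780e-01  1.98079907e-01 -1.22826892e-04 -4.13892996e-04] [0.25185039 0.49134781 0.52952439]
```

View pics/scene0.png

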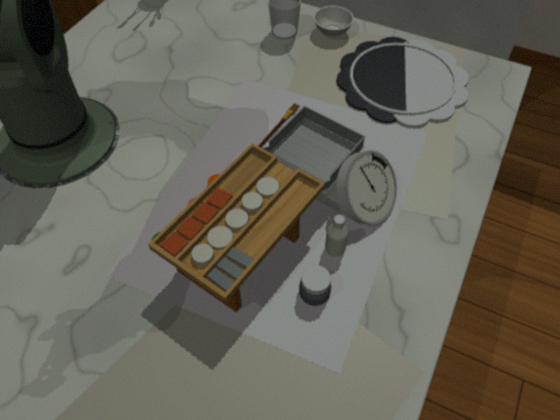

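View pics/top0.png

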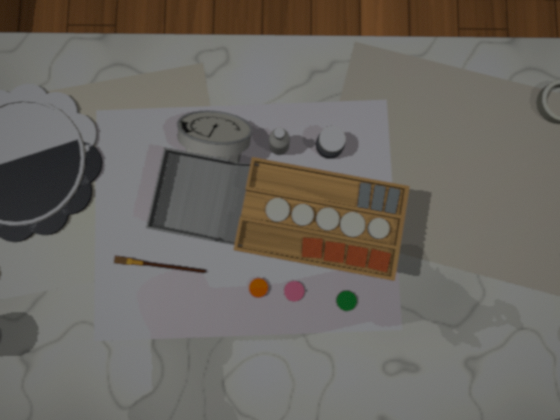

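```bash
python3 - <<'E'
from bench import robot
for n in ["tile1","pan","needle","band","needle_tip","band_mid","paint_bottle","paint_jar","paint_brush","lip"]:
    for c in ["scene","top"]:
        try: print(n,c,[(round(d["score"],2),[round(float(x)) for x in d["pixel"]]) for d in robot.spot_in(c,n)])
        except Exception as e: print(n,c,e)
print(robot.read_t())
E
```

```text
tile1 scene [(0.88, [205, 256]), (0.81, [237, 217]), (0.79, [270, 188]), (0.67, [249, 206]), (0.59, [218, 238]), (0.5, [212, 180])]
tile1 top [(0.91, [277, 212]), (0.87, [351, 222]), (0.81, [380, 227]), (0.74, [329, 221]), (0.69, [301, 213]), (0.67, [347, 303]), (0.66, [294, 290]), (0.57, [258, 285])]
pan scene [(0.57, [315, 146])]
pan top [(0.66, [200, 196])]
needle scene [(0.63, [371, 182])]
needle top []
band scene [(0.84, [376, 161])]
band top [(0.95, [197, 139])]
needle_tip scene [(0.53, [373, 186])]
needle_tip top [(0.67, [316, 212])]
band_mid scene [(0.75, [378, 165])]
band_mid top [(0.94, [188, 128])]
paint_bottle scene [(0.84, [338, 235])]
paint_bottle top [(0.63, [280, 142])]
paint_jar scene [(0.97, [318, 284])]
paint_jar top [(0.7, [331, 142]), (0.24, [301, 212])]
paint_brush scene [(0.74, [285, 119])]
paint_brush top [(0.91, [147, 263]), (0.41, [329, 144])]
lip scene [(0.76, [243, 226])]
lip top [(0.86, [316, 215]), (0.59, [352, 225])]
1.15
```

```bash
python3 - <<'E'
import cv2,numpy as np
a=cv2.imread("pics/top0.png"); s=cv2.imread("pics/scene0.png")
g=lambda i:np.clip(i.astype(float)*1.7,0,255).astype(np.uint8)
cv2.imwrite("pics/t1.png",g(cv2.resize(a[100:290,140:420],None,fx=2.8,fy=2.8,interpolation=cv2.INTER_CUBIC)))
cv2.imwrite("pics/s1.png",g(cv2.resize(s[140:235,320:410],None,fx=6,fy=6,interpolation=cv2.INTER_CUBIC)))
cv2.imwrite("pics/t2.png",g(cv2.resize(a[100:170,160:270],None,fx=7,fy=7,interpolation=cv2.INTER_CUBIC)))
E
```

```text
(no output)
```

View pics/t1.png

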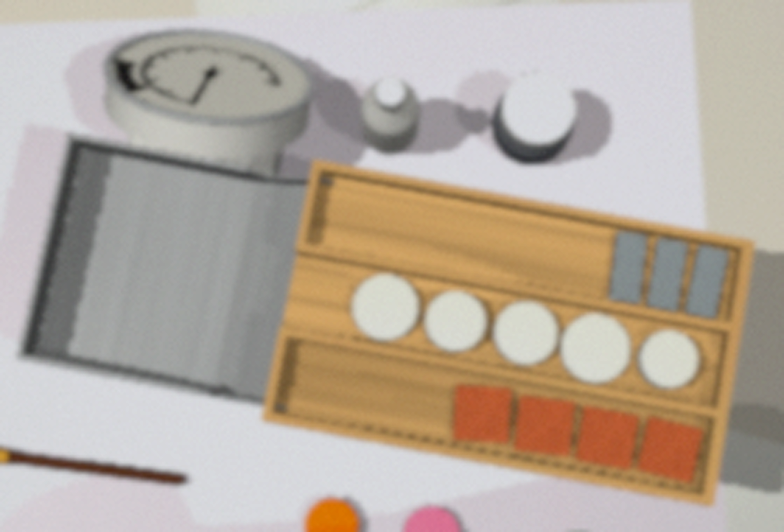

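View pics/s1.png

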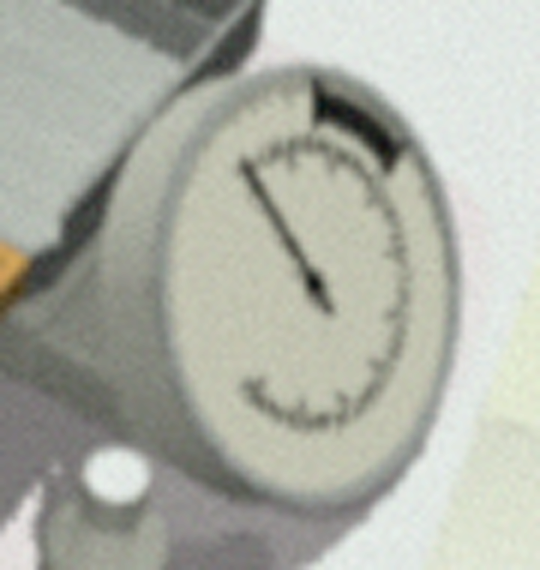

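View pics/t2.png

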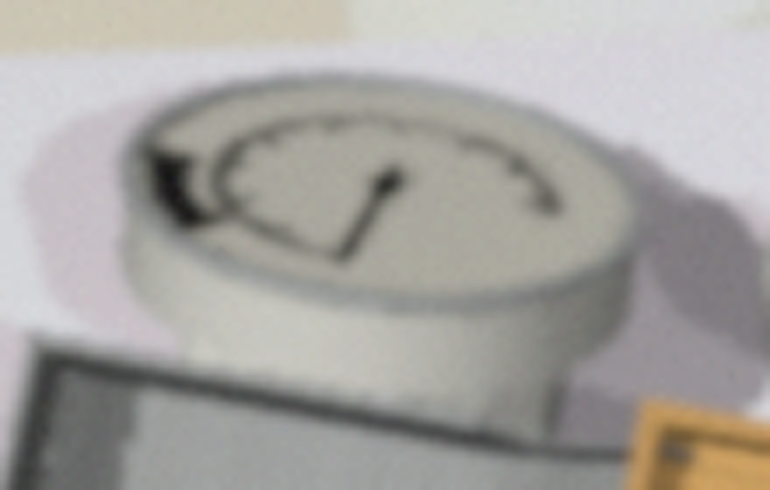

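```bash
cat > h.py <<'E'
from bench import robot
import cv2,numpy as np
C={}
for n,f,cx,cy,V in [("scene",526.9955,283.354,200.2015,[[0.8986, 0.4388, -0.0019, -0.5321], [0.3522, -0.7238, -0.5933, -0.1435], [-0.2617, 0.5325, -0.805, 1.2335]]),("top",477.6398,275.0745,204.6016,[[0.0137, -0.9999, -0.0064, 0.0085], [-0.9922, -0.0128, -0.1242, 0.5723], [0.1241, 0.0081, -0.9922, 0.9215]])]:
    C[n]=(np.array([[f,0,cx],[0,f,cy],[0,0,1]]),np.array(V))
def onplane(c,px,z):
    K,V=C[c]; d=V[:,:3].T@np.linalg.solve(K,[px[0],px[1],1]); o=-V[:,:3].T@V[:,3]
    return o+d*(z-o[2])/d[2]
def proj(c,P):
    K,V=C[c]; p=K@(V[:,:3]@np.asarray(P)+V[:,3]); return p[:2]/p[2]
def tri(ps):
    return cv2.triangulatePoints(*[C[c][0]@C[c][1] for c in ps],*[np.array(ps[c],float).reshape(2,1) for c in ps])
E
python3 - <<'E'
from h import *
u=lambda p:(p[0]/2.8+140-.3,p[1]/2.8+100-.3)
# tray outer corners & groove
for n,p in dict(NW=(316,160),NE=(753,240),SE=(712,503),SW=(265,420),lipN=(300,255),lipS=(285,333),endN=(729,325),endS=(716,408)).items():
    print(n,np.round(onplane("top",u(p),.126),4))
for p in [(386,307),(456,321),(526,332),(596,347),(669,359)]:
    print("tile",np.round(onplane("top",u(p),.122),4))
for n,p in {"bottle":(391,93)}.items(): print(n,np.round(onplane("top",u(p),.105),4))
us=lambda p:(p[0]/6+320-.4,p[1]/6+140-.4)
ut=lambda p:(p[0]/7+160-.4,p[1]/7+100-.4)
def T(a,b):
    X=tri({"scene":us(a),"top":ut(b)});X=(X[:3]/X[3]).ravel();print(np.round(X,4));return X
c=T((316,287),(387,183)); tip=T((245,160),(341,262)); b1=T((318,97),(170,162));b2=T((402,150),(200,215)); 
print(np.linalg.norm(tip-c))
E
```

```text
NW [0.6487 0.058  0.126 ]
NE [ 0.5992 -0.2271  0.126 ]
SE [ 0.4298 -0.1976  0.126 ]
SW [0.4784 0.0873 0.126 ]
lipN [0.5856 0.0671 0.126 ]
lipS [0.5345 0.0757 0.126 ]
endN [ 0.5434 -0.2105  0.126 ]
endS [ 0.49   -0.2012  0.126 ]
tile [0.5527 0.0108 0.122 ]
tile [ 0.5442 -0.0348  0.122 ]
tile [ 0.5376 -0.0801  0.122 ]
tile [ 0.5284 -0.1254  0.122 ]
tile [ 0.5213 -0.1724  0.122 ]
bottle [0.7004 0.0093 0.105 ]
[0.725  0.1377 0.064 ]
[0.6912 0.1441 0.1057]
[0.7095 0.1851 0.1082]
[0.7243 0.1961 0.0685]
0.05404038234573341
```

```bash
python3 - <<'E'
from h import *
us=lambda p:(p[0]/6+320-.4,p[1]/6+140-.4)
ut=lambda p:(p[0]/7+160-.4,p[1]/7+100-.4)
def T(a,b):
    X=tri({"scene":us(a),"top":ut(b)});return (X[:3]/X[3]).ravel()
c=T((316,287),(387,183)); tip=T((245,160),(341,262)); b1=T((318,97),(200,215));b2=T((402,150),(165,160))
e0=tip-c; L=np.linalg.norm(e0);e0/=L
print(c,tip,b1,b2,L)
# normal: up/away ; dial horizontal axis ~ tray y dir
h=np.array([-.17,.985,0]); 
n=np.cross(h,e0);n/=np.linalg.norm(n); n*=np.sign(n[2]); print("n",n)
cw=np.cross(e0,n)  # clockwise seen from +n
for b in (b1,b2,(b1+b2)/2):
    d=b-c; a=np.arctan2(d@cw,d@e0); print("ang",a,a/.018,"off",d@n,np.linalg.norm(d))
E
```

```text
[0.72501682 0.13768543 0.06402418] [0.69124786 0.14405012 0.10573162] [0.703545   0.18248415 0.10418816] [0.73069149 0.20074471 0.07050237] 0.05404038234573341
n [0.78006407 0.13463035 0.61104396]
ang 0.6489451154625675 36.052506414587086 off 0.013823830084765976 0.06388356817247993
ang 1.4255722526104497 79.19845847835832 off 0.016874757605460963 0.06364464733430182
ang 1.0339421439402283 57.44123021890158 off 0.015349293845113429 0.05928404161683746
```

```bash
cat >> h.py <<'E'
d=np.array([.170,.9854,0]); d/=np.linalg.norm(d)
lip=np.array([.560,.0714,.112])
a=np.arctan2(d[1],d[0])/2
Q1=[np.cos(a),np.sin(a),0,0]; Q2=[-np.sin(a),np.cos(a),0,0]
def at(s,z): p=lip+d*s; p[2]=z; return p
def save(c,fn,box=None,k=1,g=1.7):
    f=robot.get_image(c)["frame"][:,:,::-1]
    if box: f=f[box[1]:box[3],box[0]:box[2]]
    f=cv2.resize(f,None,fx=k,fy=k,interpolation=cv2.INTER_CUBIC)
    cv2.imwrite("pics/"+fn,np.clip(f.astype(float)*g,0,255).astype(np.uint8))
E
python3 - <<'E'
from h import *
for q in (Q1,Q2):
    r=robot.solve_ik(at(-.0607,.2),q); print(None if r is None else np.round(r,2))
    r=robot.solve_ik(at(.012,.117),q); print(None if r is None else np.round(r,2))
E
```

```text
[ 0.28  0.49 -0.56  1.81  0.32  0.93 -0.59]
[ 0.1   0.62 -0.49  1.83  0.4   0.79 -0.77]
[-0.9   0.92  1.36  1.87 -0.98  1.23 -2.52]
[-0.98  1.14  1.36  1.89 -1.2   1.25 -2.51]
```

```bash
python3 - <<'E'
from h import *
print(lip,d,[round(float((np.array(t)-lip)[:2]@d[:2]),4) for t in [(.5527,.0108,.1),(.5442,-.0348,.1)]])
robot.gripper_close()
robot.move_to(at(-.0607,.2),Q1)
robot.movel(at(-.0607,.14))
save("wrist","w1.png"); save("scene","s2.png",(140,120,340,310),3.5)
print(robot.read_t(),robot.read_tool_pos()-at(-.0607,.14),robot.read_force())
E
```

```text
[0.56   0.0714 0.112 ] [0.17000738 0.98544279 0.        ] [-0.061, -0.1073]
4.925 [6.15816926e-04 6.38739835e-06 1.05233597e-03] [-0.41613434  0.22276189  0.30266249]
```

View pics/w1.png

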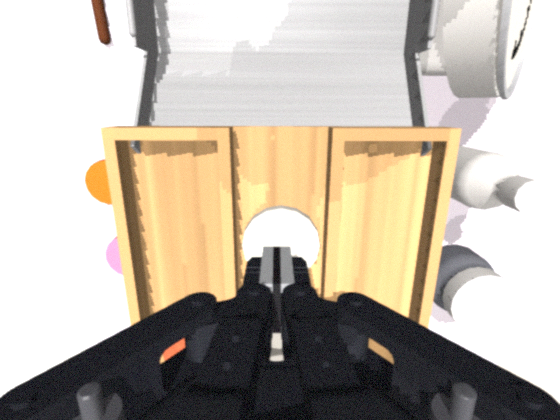

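View pics/s2.png

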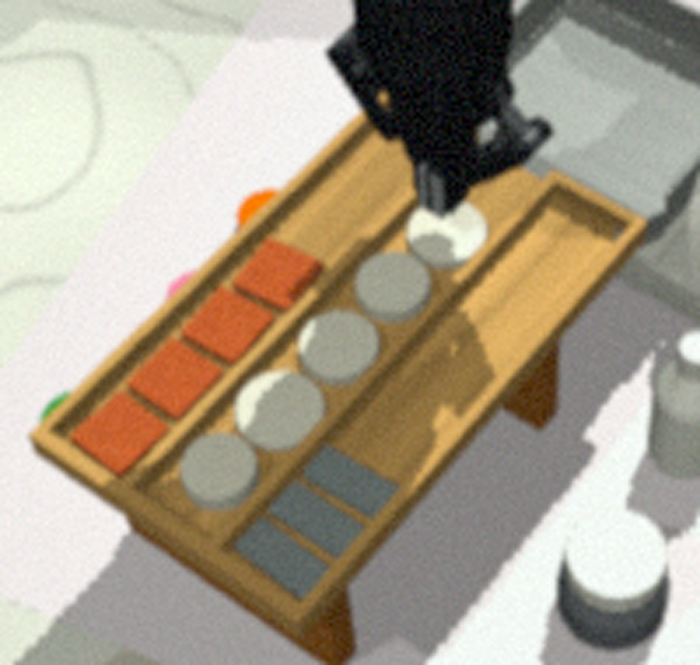

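```bash
python3 - <<'E'
from h import *
f0=robot.read_force()
h=robot.movel(at(-.0607,.116),rate=.02,stop_force=2.5)
p=robot.read_tool_pos(); print(h,p,(robot.read_force()-f0).round(2),robot.read_t())
E
```

```text
True [0.54961825 0.01159814 0.11953267] [-0.81 -1.45  8.28] 5.8583
```

```bash
python3 - <<'E'
from h import *
f0=np.array([-.416,.223,.303])
for _ in range(3): print((robot.read_force()-f0).round(2), robot.read_tool_pos().round(5))
p=robot.read_tool_pos()
s0=-.0607; z=p[2]-.0002
cz=z
# slide in steps, adjusting z
for s in (-.054,-.046,-.038,-.030,-.022):
    robot.movel(at(s,cz),rate=.05)
    f=robot.read_force()-f0; q=robot.read_tool_pos()
    print(s,f.round(2),(q-at(s,cz)).round(5),robot.read_t())
    fz=f[2]
    cz+=np.clip((fz-5)/16*.001,-.0004,.0004)
save("scene","s3.png",(140,120,340,310),3.5); save("wrist","w3.png")
E
```

```text
[-0.81 -1.45  8.28] [0.54962 0.0116  0.11953]
[-0.81 -1.45  8.28] [0.54962 0.0116  0.11953]
[-0.81 -1.45  8.28] [0.54962 0.0116  0.11953]
-0.054 [1.17 1.82 6.56] [0.00058 0.00061 0.00036] 6.1417
-0.046 [0.48 1.89 5.73] [0.00045 0.00062 0.00028] 6.45
-0.038 [0.11 1.94 5.08] [0.00044 0.00064 0.00027] 6.7583
-0.03 [0.36 1.35 5.12] [0.00046 0.00067 0.00027] 7.0667
-0.022 [0.86 1.59 4.8 ] [0.00044 0.00061 0.00027] 7.375
```

View pics/s3.png

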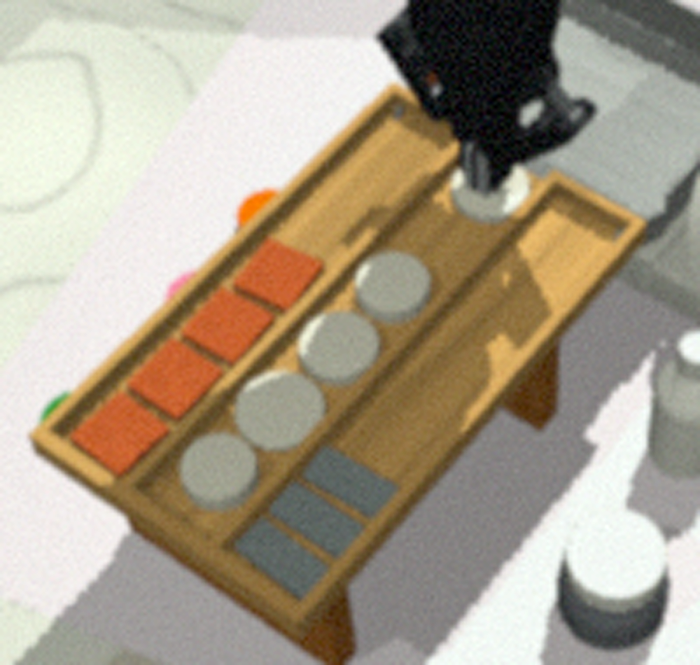

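View pics/w3.png

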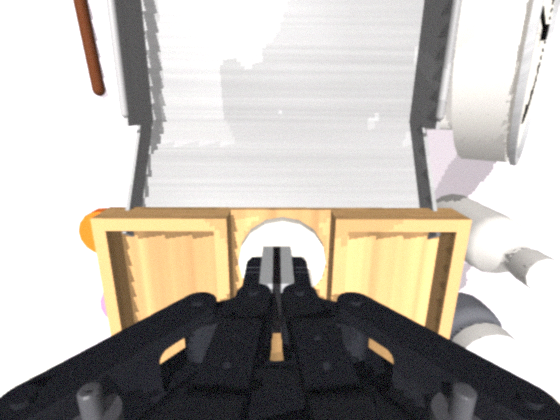

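```bash
cat >> h.py <<'E'
def pushoff(sb,zf=.1155,send=.002):
    p=robot.read_tool_pos()
    robot.movel(p+[0,0,.012],rate=.1)
    robot.movel(at(sb,.134),rate=.12)
    f0=robot.read_force()
    print("down stop:",robot.movel(at(sb,zf),rate=.04,stop_force=4),robot.read_tool_pos().round(4),(robot.read_force()-f0).round(2))
    for s in (-.035,send):
        r=robot.movel(at(s,zf),rate=.06,stop_force=10)
        print("push stop:",r,(robot.read_force()-f0).round(2),robot.read_tool_pos().round(4),robot.read_t())
        if r: return
E
python3 - <<'E'
from h import *
pushoff(-.066)
robot.sleep(.3)
save("scene","s4.png",(140,100,410,290),2.9)
E
```

```text
down stop: False [0.5488 0.0065 0.1154] [-0.41 -0.43  0.64]
push stop: False [ 0.41 -0.7   0.72] [0.554  0.0368 0.1154] 9.55
push stop: False [ 1.06 -0.43  0.87] [0.5603 0.0732 0.1154] 10.3167
```

View pics/s4.png

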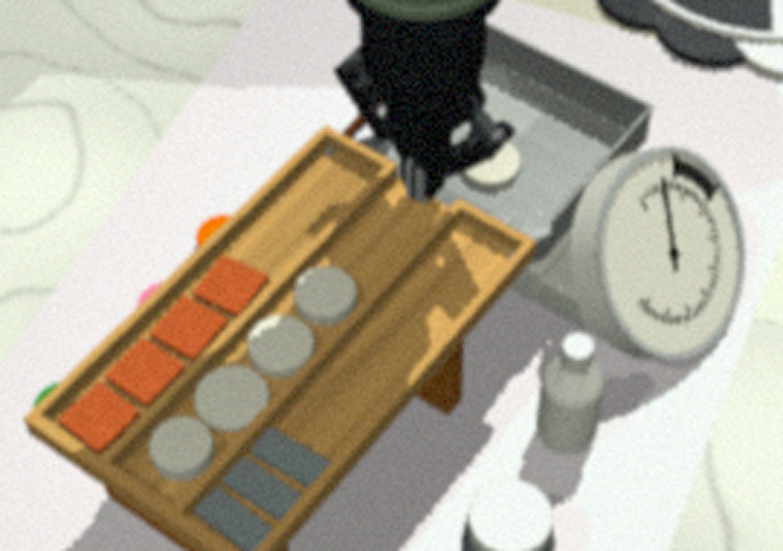

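Tile 1 lies flat in the pan at about (492,163) in the picture, and the needle has moved towards the band without reaching it. Next is tile 2.

```bash
python3 - <<'E'
from h import *
robot.sleep(.5)
s=-.1073
p=robot.read_tool_pos(); robot.movel(p+[0,0,.03],rate=.12)
robot.movel(at(s,.145),rate=.15)
robot.movel(at(s,.132),rate=.06); robot.sleep(.1)
f0=robot.read_force()
h=robot.movel(at(s,.116),rate=.015,stop_force=2)
p=robot.read_tool_pos(); f=robot.read_force()-f0; print(h,p,f.round(2),robot.read_t())
assert h
cz=p[2]-.0003+np.clip((f[2]-5)/16*.001,-.0004,.0004)
for s in np.linspace(-.0995,-.024,10):
    robot.movel(at(s,cz),rate=.05)
    f=robot.read_force()-f0; q=robot.read_tool_pos()
    print(round(s,4),f.round(2),q[2].round(5),round(robot.read_t(),2))
    if f[2]>14: break
    cz+=np.clip((f[2]-5)/16*.001,-.0004,.0004)
save("scene","s5.png",(140,100,410,290),2.9); save("wrist","w5.png")
E
```

```text
True [ 0.54176086 -0.03439894  0.12365759] [-0.15 -1.63  6.23] 13.5417
-0.0995 [-0.47  0.37  5.64] 0.1237 13.85
-0.0911 [-0.03  0.8   5.31] 0.12373 14.17
-0.0827 [0.22 0.95 6.77] 0.12372 14.48
-0.0743 [-0.75  0.44  4.51] 0.12375 14.8
-0.0659 [0.03 0.59 4.53] 0.12376 15.12
-0.0576 [0.77 0.84 5.61] 0.12373 15.43
-0.0492 [-0.81  1.11  5.19] 0.12374 15.75
-0.0408 [ 0.06 -0.45  5.1 ] 0.12377 16.07
-0.0324 [0.23 1.29 5.4 ] 0.12376 16.38
-0.024 [-0.22  0.43  5.72] 0.12378 16.7
```

View pics/s5.png

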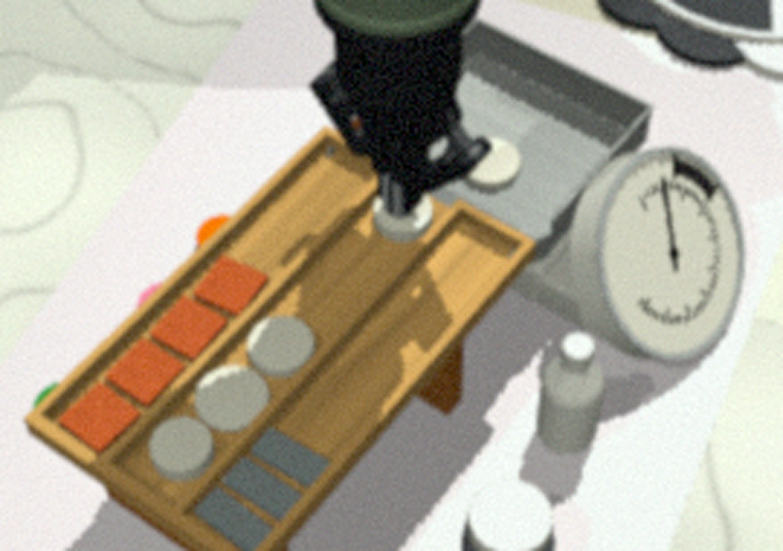

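View pics/w5.png

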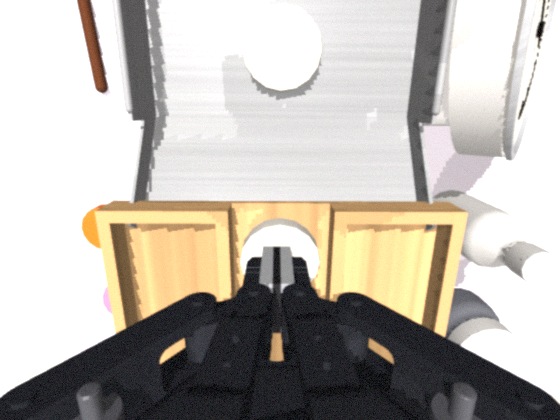

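```bash
python3 - <<'E'
from h import *
pushoff(-.072,zf=.117)
p=robot.read_tool_pos(); robot.movel(p+[0,0,.05],rate=.15)
robot.movel(at(-.16,.24),rate=.25)
robot.sleep(.5)
save("scene","s6.png",(140,100,410,290),2.9); 
save("scene","s7.png",(320,140,410,235),6);save("top","t7.png",(140,100,420,290),2.8)
print(robot.read_t(),robot.read_force())
E
```

```text
down stop: False [0.5477 0.0006 0.1169] [ 0.79  0.69 -0.28]
push stop: False [ 0.37 -0.4  -0.88] [0.554  0.0367 0.1169] 18.9667
push stop: False [ 0.07  0.74 -1.78] [0.5603 0.0731 0.1169] 19.7333
21.725 [1.31368144 0.01482604 0.73984046]
```

View pics/s6.png

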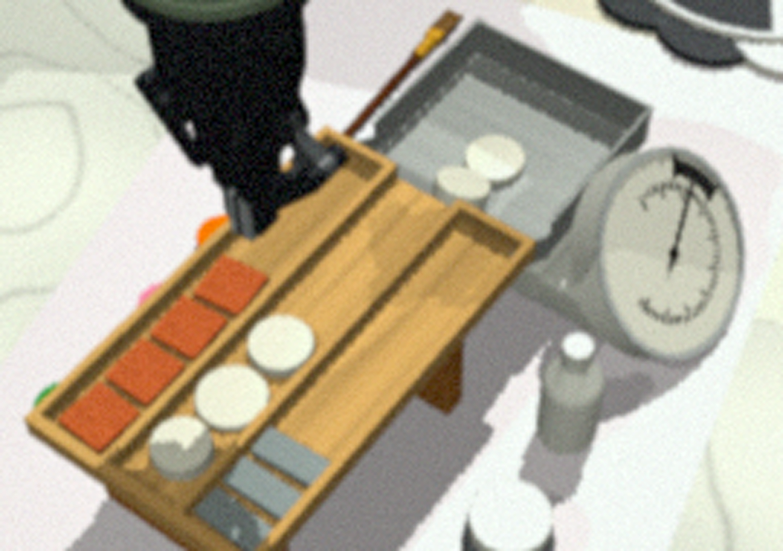

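View pics/s7.png

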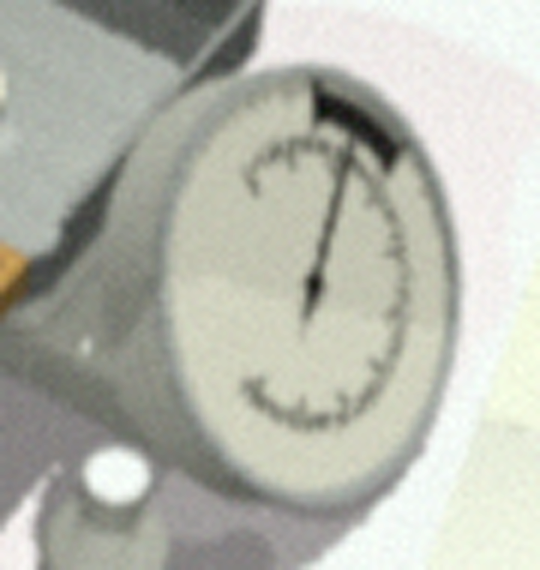

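View pics/t7.png

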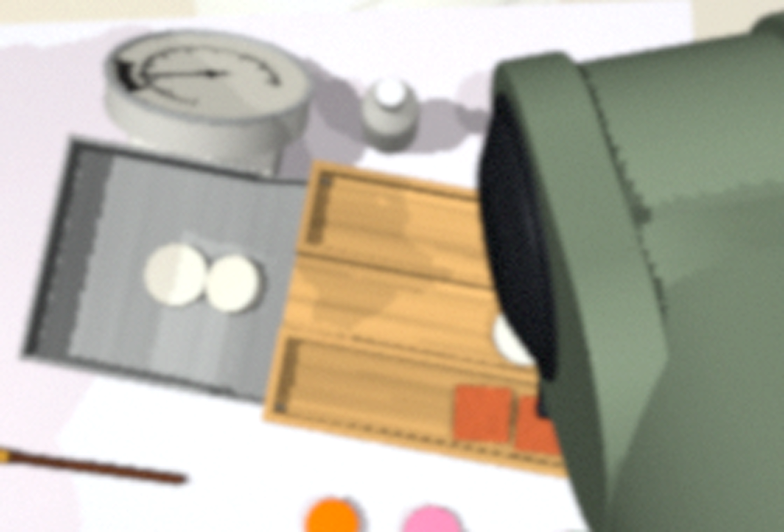

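Two tiles lie in the pan, at about (495,158) and (462,185) in the scene crop. In both views the needle points at the middle of the band, and the arm is clear of everything.

```bash
python3 -c "
from h import *
robot.sleep(.3); print(abs(robot.read_joint_vel()).max()); robot.job_done(); print(robot.read_t())"
```

```text
0.0020222968802432423
the job is handed in; nothing more can be done
the job is handed in; nothing more can be done
```

I put two tiles in the scale pan, one at a time, and handed the job in at roughly 22 s of the 64 s allowed. The hand-in reports no verdict, so this rests on my own checks.

**How each tile moved:** I felt for the tile with the shut fingertips and slid it towards the open end under about 5 N. The highest press I read was 8.3 N, against the 20 N limit. I did not press the tiles over the edge. Instead I lowered the fingertips behind each tile and nudged it by its rim over the lip.

**Last checks:**
- **Needle:** in both the scene and top pictures it points at the middle of the target band. I had estimated the band at about 1.03 rad, or 57 g, before starting. My dial measurement put the band about 15 mm off the needle's plane, so that figure is rough. The reading in the pictures does not depend on it.
- **First tile:** its needle position was judged by eye as short of the band. I did not measure it in radians.
- **Tiles:** both dropped tiles were at rest in the pan, the second leaning partly on the foot of the chute. The other three were still well back in the groove.
- **Surroundings:** the bottle, jar and brush looked undisturbed, and the arm was clear and still.

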